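# Crimp a crate batten's clip with bench locking pliers

## Task

Push the blue-ended tray fully home, so that the steel clip on the crate batten sits between the jaws of the bench-mounted locking pliers. Squeeze the red handle over centre until the pliers stay locked by themselves with the clip pressed flat, let go, then flick the yellow release lever so that they spring open, and leave the tray home with everything let go. Feel your way: never press harder than about 20 N on any of it, and leave the bottle, tape roll and box where they are.

Things in the scene. Friction and masses are not known exactly. Their poses are not given: they have to be found in the camera images.
- stand: Fixed blue base plate (130 x 360 mm) with locking pliers lying level, mid-plane 75 mm up, all under 105 mm. Origin: on the bench under the pliers' pivot. x axis: from the red moving handle to the fixed steel one (roughly away from the robot); y axis: from the jaws to the handles' tail. Fixed handle 14 mm wide, 16 high, centre line x = 12 mm, y 30 to 165 mm. Plate: y -165 to 195 mm.
- tray (a joint): Sliding tray under the batten, m: slides along the stand's +y in guides with about 3 N of friction; starts at 0 to 0.025; fully home, against a hard stop, at 0.060.
- tray_push (a point): Centre of the outer face (looking along the stand's -y) of the tray's blue end plate, 75 mm up; the plate is 44 mm wide (stand x), 8 mm thick, 20 to 95 mm above the bench. Push it along the stand's +y.
- handle_push (a point): On the red moving handle's outer flank (stand -x side), 75 mm up, 120 mm from the pivot; grip 14 mm wide, 16 high, 35 to 170 mm from the pivot. Push along stand +x (or pinch both handles 60 to 80 mm from the pivot). Resistance 5 to 18 N, fading to nil at dead centre; 4 mm on it locks on a hard stop. Stand x of this point: about -66 mm open, -21 to -44 mm locked (unknown screw setting).
- clip (a joint): Near leg of the U-shaped steel clip on the batten's end, m: 0 sprung out, 0.005 pressed flat to its stop; well pressed by the jaws it reads 0.004 to 0.005 and stays bent. The moving jaw presses it along the stand's +x, only when the tray is home.
- clip_leg (a point): Centre of the outer face of that clip leg, 75 mm up; the leg is 22 mm long (stand y), 20 mm high, 2 mm thick.
- lever (a joint): Yellow release lever, rad: 0 at rest (springs back by itself), hard stop 0.9. Turns about an upright pin on the fixed handle's tail, at x = 10, y = 170 mm of the stand. Push its tip along the stand's +x; depending on the screw, locked pliers spring open at 0.1 to 0.7, with 3 to 12 N at the tip; the red handle's tail then flies up to 60 mm along the stand's -x.
- lever_tip (a point): Middle of the near flank (looking along the stand's -x) of the yellow lever's upright paddle, 79 mm up, 52 mm from its pin, 222 mm from the pliers' pivot along the stand's y. The paddle is 34 mm long (stand y), 30 mm high, 6 mm thick.
- bottle: Bystander: small green bottle, 74 mm wide, 170 mm tall, standing beyond the stand; origin under its foot.
- tape: Bystander: amber roll of tape lying flat, 100 mm wide, 48 mm high, beyond the stand; origin under its centre.
- stopper_box: Bystander: small closed carton, 60 x 90 x 35 mm, on the robot's side of the stand; origin under its centre.

How it is judged:
On the way, in this order (a step that is already met when the one before it is completed fails the run):
1. the tray is fully home (within 3 mm) (value of joint tray above 0.057 m), for 0.2 s.
2. the pliers stay closed on the flattened clip with the robot off them (x of handle_push in the frame of stand above -0.05 m and value of joint clip above 0.0035 m and value of joint tray above 0.057 m and contact force between each of the fingers, the arm and stand below 0.3 N), for 0.3 s.
3. the pressed release lever has let the handle spring back past centre (value of joint lever above 0.08 rad and x of handle_push in the frame of stand below -0.052 m).
At the end, for the whole second after the job is handed in: The clip leg is pressed flat (3.5 mm or more), the tray is still home within 3 mm, the pliers are sprung open (handle_push more than 58 mm from the stand's origin towards -x of the stand), the release lever is back at rest (under 0.04 rad), and the bottle stands still (x of handle_push in the frame of stand below -0.058 m and value of joint lever below 0.04 rad and value of joint clip above 0.0035 m and value of joint tray above 0.057 m and linear speed of bottle below 0.02 m/s); the robot touches nothing.
It fails at once if a push of more than 25 N on the stand or anything it carries (contact force between any of the fingers, the arm and stand above 25 N).
It fails at once if the bottle, tape roll or box moved by more than 30 mm, or the bottle tipped (distance of any of bottle, tape, stopper_box from where it was at the start of the episode above 0.03 m or angle between bottle's own z axis and vertical above 0.5 rad).
It also fails if it takes over 70 s, if anything falls off the work surface, if the arm or the gripper's body presses on something with over 40 N, if the wrist force passes 120 N, or if a joint passes its speed limit or range.

## Robot

A 7-joint arm with a two-finger parallel gripper is mounted at the origin on the work surface. World frame = base frame: x ahead of the robot, y to its left, z up, the work surface at z = 0. Lengths are in m, angles in rad, forces in N, time in s.
With the tool pointing down it reaches from about 0.4 to 0.85 m from the base axis. Payload 10.4 kg.
Tool frame: the origin (TCP) lies at the very end of the fingers, on their centre line; the grasp point (between the pads) lies 19 mm behind it; x points along the fingers, z is the direction in which the jaws open and shut, and the axes are right-handed (so a half turn about x gives the same grasp; the last joint's range is limited). The gripper opens to 85 mm and grips with 20 to 120 N. Pads are 22 mm wide; open, the fingers measure 114 mm over their backs; the gripper's body (76 mm by 85 mm) begins 54 mm behind the grasp point. The pads swing forward as they close: fully open they stand 13 mm farther back than shut.
Start: joints at [-1.194, 0.332, -0.065, 1.46, 0.022, 1.35, -0.088], TCP at [0.243, 0.576, 0.231] pointing down, gripper open.
Joint ranges: [-2.6, 2.6], [-0.5, 2.12], [-1.47, 1.34], [0.16, 2.42], [-1.27, 4.41], [0.06, 2.06], [-2.6, 2.6]. Speed limits (rad/s): [2.22, 2.22, 2.79, 2.79, 3.14, 3.14, 3.14].

## Interface

Orientations are given as a unit quaternion [x, y, z, w].
In Python, from workcell import readout, camera, manip gives the robot as it stands.
- The arm moves only by the shell command python3 -m inch 'ROWS' [FORCE]. ROWS is JSON, a list of rows, each a list of 3 entries, a list of its own where there are three numbers: the turn, a rotation vector about the tool's x, y, z in degrees, then the shift along the tool's x, y, z in mm, then the closure, from 0 (fully open) to 1 (shut). In form: [[[wx, wy, wz], [dx, dy, dz], hand], ...]. A call has 1 to 10 rows; each row is the pose to reach, as a shift and turn from the pose measured when the call began, along the tool's axes at that moment; what a row does not reach only later rows make up. A row lasts 1/8 s, in which the tool goes at most 62.5 mm and 10.7 degrees, less where a joint would pass 70% of its speed; a pose out of reach is approached as far as the arm can. A call with a gripper value outside its range is refused whole. The fingers move at their own pace and stop on an object; FORCE is the grip in N (left out, the last holds). Time passes only in rows, so rows that repeat a pose let the fingers close. It gives the time, the measured TCP pose, the force and the opening at its end, in the units of the state.
- readout.get_obs(): the state, without advancing time (a new reading comes with each control period).
- camera(name): name is "side" or "top" or "wrist"; returns a dict with "pixels" (480x640x3 uint8, red, green, blue), "range_z" (480x640 float32, m along the optical axis (not along the pixel's ray), 0 where there is no reading), "intrinsics" (3x3 intrinsics, pixels), "extrinsics" (4x4, takes a point from world to camera coordinates); the wrist camera has in their place "T_tool_cam" (4x4, takes a point from camera to tool coordinates, whose origin is the TCP and whose axes are the tool frame's). Camera axes: x right, y down, z forward; pixel columns grow to the right and rows downward; lengths in m; the calibration is good to about 2 mm. A picture is of the moment at which its call begins: read the wrist's pose just before it.
- manip.hand_in(): hands the job in, once; it reports no verdict.
The state is a dict: "clock": time; "joint_pos": joint angles; "joint_velocities": joint speeds; "tau": joint torques, N m; "position": TCP position; "ee_rot": TCP orientation; "ft_force": force on the tool from outside, world axes, zero at the start; "torque": the same for the moment, N m; "grip_width": opening from 0.0 (shut) to 1.0 (fully open).
Only numpy, scipy, OpenCV 4.12 (cv2) and the standard library are available. Lean on these libraries where they do the work, as an engineer would, in place of code of your own. Each camera call takes 0.05 s, during which the arm holds its last target.

## Working session

There is one attempt and no reset: what is moved stays moved. The work goes in short steps, Python scripts to look and compute and a shell command to move; the robot and the scene stay as the last step left them, time stands still between calls to the robot, and variables do not carry over. Pictures are saved under pics/ and viewed, and the job is handed in when it is done.

```bash
ls; mkdir -p pics
python3 - <<'E'
from workcell import readout, camera
import cv2,numpy as np
print(readout.get_obs())
for n in ("top","side"):
    c=camera(n); cv2.imwrite(f"pics/{n}0.png",c["pixels"][:,:,::-1]); np.savez(f"{n}0.npz",**c)
    print(n,c["intrinsics"],c["extrinsics"])
E
```

```text
pics
{'clock': 0.0, 'joint_pos': array([-1.19358807,  0.33288358, -0.06468092,  1.46094339,  0.02159411,
        1.34989778, -0.08852301]), 'joint_velocities': array([ 0.00013691, -0.00055762, -0.00054937, -0.00097748, -0.00024836,
       -0.00227804,  0.0002996 ]), 'tau': array([-1.94413115e-03, -6.25448656e+01,  4.74607525e-02, -3.91596794e+01,
        1.60097791e-02,  9.84658574e-03,  3.25253143e-05]), 'position': array([0.24314339, 0.57535737, 0.23050758]), 'ee_rot': array([-0.39104895,  0.58974437,  0.39044854,  0.58892464]), 'ft_force': array([ 0.21913993, -0.62580902, -0.83865396]), 'torque': array([ 0.01937229,  0.00277271, -0.02415358]), 'grip_width': 1.0009989468445344}
top [[440.39671122   0.         324.15258012]
 [  0.         440.39671122 237.14634887]
 [  0.           0.           1.        ]] [[-0.02445273 -0.99962406 -0.01240158  0.05402011]
 [-0.98703347  0.0261096  -0.15837685  0.6118062 ]
 [ 0.15864111  0.00836803 -0.98730085  0.6572664 ]
 [ 0.          0.          0.          1.        ]]
side [[501.84745563   0.         326.93026702]
 [  0.         501.84745563 238.59469545]
 [  0.           0.           1.        ]] [[ 0.99746867 -0.06989358 -0.01308183 -0.6030334 ]
 [-0.06292516 -0.78194637 -0.62016151  0.11397206]
 [ 0.03311602  0.61941485 -0.78436507  0.91562779]
 [ 0.          0.          0.          1.        ]]
```

View pics/top0.png

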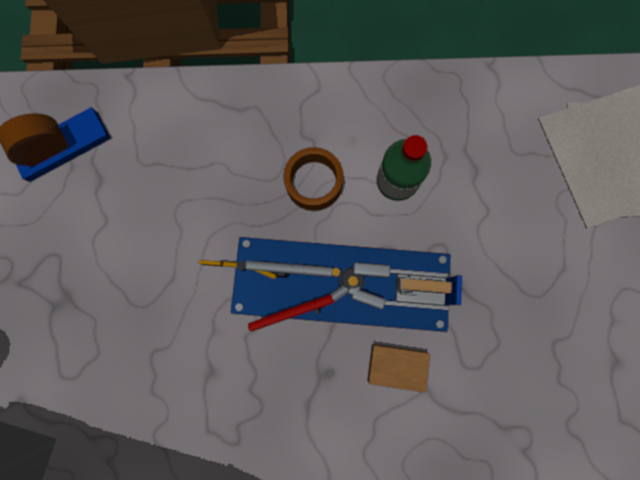

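View pics/side0.png

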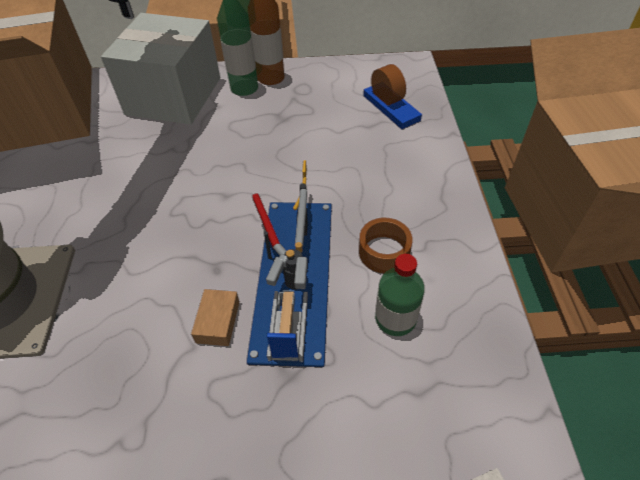

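The top view shows the stand with its handles to the left (world +y). The corner screws sit near (246,243), (443,259), (440,324) and (239,307), the red handle tail at (252,327), the yellow lever at (200–275,265), and the tray's blue end at (458,290). The box is at (400,368), the bottle at (400,175) and the tape at (314,178). Next I'll measure these.

```bash
cat > h.py <<'E'
import numpy as np,cv2
def world(c,u,v,z=None):
    K=c["intrinsics"];T=np.linalg.inv(c["extrinsics"])
    d=c["range_z"][v,u] if z is None else 1.0
    r=np.array([(u-K[0,2])/K[0,0],(v-K[1,2])/K[1,1],1.0])
    if z is None: return (T@np.append(r*d,1))[:3]
    o=T[:3,3];dr=T[:3,:3]@r
    return o+dr*(z-o[2])/dr[2]
def cloud(c):
    K=c["intrinsics"];T=np.linalg.inv(c["extrinsics"]);d=c["range_z"]
    v,u=np.indices(d.shape)
    p=np.stack([(u-K[0,2])/K[0,0]*d,(v-K[1,2])/K[1,1]*d,d],-1)
    return p@T[:3,:3].T+T[:3,3]
E
python3 - <<'E'
import numpy as np,cv2
from h import *
for n in("top","side"):
    c=dict(np.load(n+"0.npz"));hsv=cv2.cvtColor(c["pixels"],cv2.COLOR_RGB2HSV);P=cloud(c)
    P[c["range_z"]<=0]=np.nan
    H,S,V=[hsv[...,i].astype(int) for i in range(3)]
    reg=(P[...,0]>.3)&(P[...,0]<.9)&(abs(P[...,1])<.4)
    if n=="top":
        blue=(H>100)&(H<125)&(S>150)&reg
        pl=blue&(P[...,2]<.03)
        pts=P[pl];print("plate z",np.median(pts[:,2]),len(pts))
        zz=np.median(pts[:,2])
        r=cv2.minAreaRect(pts[:,:2].astype(np.float32)*1000);print(r,cv2.boxPoints(r))
    blue=(H>100)&(H<125)&(S>150)&reg&(P[...,2]>.04)
    red=((H<6)|(H>174))&(S>170)&reg&(P[...,2]<.12)
    yel=(H>16)&(H<32)&(S>150)&reg&(P[...,2]>.05)
    for nm,m in(("blueend",blue),("red",red),("yel",yel)):
        q=P[m]
        if len(q): print(n,nm,len(q),q.min(0).round(3),q.max(0).round(3),np.median(q,0).round(3))
    np.save(n+"P.npy",P)
E
```

```text
plate z 0.009954168753706305 10464
((541.2853393554688, 12.8076171875), (356.45062255859375, 126.70733642578125), 83.86578369140625) [[ 459.24963 -157.6274 ]
 [ 585.23145 -171.16707]
 [ 623.32104  183.24263]
 [ 497.33923  196.7823 ]]
top blueend 328 [ 0.495 -0.162  0.041] [0.562 0.17  0.097] [ 0.521 -0.155  0.086]
top red 714 [ 0.471 -0.087  0.009] [0.748 0.153 0.113] [0.496 0.089 0.083]
top yel 332 [ 0.533 -0.009  0.06 ] [0.576 0.226 0.098] [0.557 0.131 0.084]
side blueend 534 [ 0.494 -0.164  0.04 ] [0.546 0.052 0.097] [ 0.525 -0.161  0.075]
side red 350 [0.474 0.022 0.036] [0.755 0.153 0.085] [0.499 0.081 0.082]
side yel 152 [ 0.537 -0.062  0.068] [0.699 0.224 0.109] [0.558 0.118 0.084]
```

```bash
python3 - <<'E'
import numpy as np,cv2
from h import *
c=dict(np.load("top0.npz"));P=np.load("topP.npy")
z=.010
scr=[(246,243),(443,259),(440,324),(239,307)]
# screws + line fits on plate edges
S=[world(c,u,v,.012)[:2] for u,v in scr];print(np.round(S,4))
a=np.array(S);yd=(a[0]-a[1])+(a[3]-a[2]);yd/=np.linalg.norm(yd);print("yax",yd,np.degrees(np.arctan2(-yd[0],yd[1])),a.mean(0))
# pivot
print("pivot cand",world(c,351,281),world(c,351,281,.09))
for y in (.03,.165): pass
s=np.array([yd[1],-yd[0]])
ctr=a.mean(0); o=ctr-.015*yd
def loc(p): d=p[...,:2]-o; return np.stack([d@s,d@yd,p[...,2]],-1)
L=loc(P)
m=(L[...,2]>.075)&(L[...,2]<.092)&(abs(L[...,0])<.09)&(L[...,1]>-.2)&(L[...,1]<.25)
for y0 in np.arange(-.17,.24,.015):
    q=L[m&(abs(L[...,1]-y0)<.004)]
    xs=np.sort(q[:,0]*1000)
    if len(xs):
        k=np.split(xs,np.where(np.diff(xs)>4)[0]+1)
        print(round(y0,3),[(round(i[0],1),round(i[-1],1),len(i)) for i in k], q[:,2].max().round(3))
np.save("frame.npy",np.array([o,s,yd]))
print("o",o,"s",s)
E
python3 - <<'E'
import cv2
i=cv2.imread("pics/top0.png")[225:345,190:480]
cv2.imwrite("pics/top0z.png",cv2.resize(i,None,fx=2.7,fy=2.7,interpolation=cv2.INTER_CUBIC))
E
```

```text
[[ 0.6124  0.171 ]
 [ 0.5767 -0.1588]
 [ 0.4704 -0.1468]
 [ 0.5059  0.1822]]
yax [0.10738909 0.99421707] -6.164829712077663 [0.54136143 0.01189867]
pivot cand [5.39231942e-01 5.82056871e-06 9.32185695e-02] [ 5.39420677e-01 -1.54401368e-04  9.00000000e-02]
-0.155 [(np.float64(-22.7), np.float64(20.6), 99)] 0.092
-0.14 [(np.float64(-5.2), np.float64(10.3), 59)] 0.087
-0.125 [(np.float64(-5.7), np.float64(10.4), 61)] 0.087
-0.11 [(np.float64(-5.7), np.float64(10.3), 65)] 0.088
-0.095 [(np.float64(-13.1), np.float64(-11.5), 9), (np.float64(-5.6), np.float64(10.9), 67)] 0.087
-0.08 [(np.float64(-13.1), np.float64(-11.3), 9), (np.float64(-5.6), np.float64(11.1), 66)] 0.088
-0.05 [(np.float64(-36.3), np.float64(-22.8), 23), (np.float64(10.3), np.float64(28.2), 62)] 0.087
-0.035 [(np.float64(-35.5), np.float64(-18.2), 57), (np.float64(10.4), np.float64(27.2), 63)] 0.087
-0.02 [(np.float64(-32.2), np.float64(-14.8), 59), (np.float64(10.5), np.float64(27.6), 61)] 0.087
-0.005 [(np.float64(-27.7), np.float64(27.7), 165)] 0.087
0.01 [(np.float64(-23.3), np.float64(17.5), 135)] 0.087
0.025 [(np.f
[... 617 characters left out ...]
 55), (np.float64(-4.8), np.float64(0.0), 6), (np.float64(4.3), np.float64(18.3), 51)] 0.086
0.13 [(np.float64(-82.2), np.float64(-64.0), 56), (np.float64(-2.7), np.float64(18.4), 73)] 0.085
0.145 [(np.float64(-86.0), np.float64(-71.1), 51), (np.float64(0.9), np.float64(17.2), 53)] 0.086
0.16 [(np.float64(5.2), np.float64(17.6), 48)] 0.085
0.175 [(np.float64(3.8), np.float64(16.1), 33)] 0.086
0.19 [(np.float64(6.4), np.float64(13.9), 29)] 0.081
0.205 [(np.float64(6.3), np.float64(9.8), 8)] 0.092
0.22 [(np.float64(6.4), np.float64(6.6), 5), (np.float64(11.6), np.float64(11.6), 1)] 0.091
0.235 [(np.float64(8.7), np.float64(8.7), 1)] 0.091
o [ 0.53975059 -0.00301458] s [ 0.99421707 -0.10738909]
```

View pics/top0z.png

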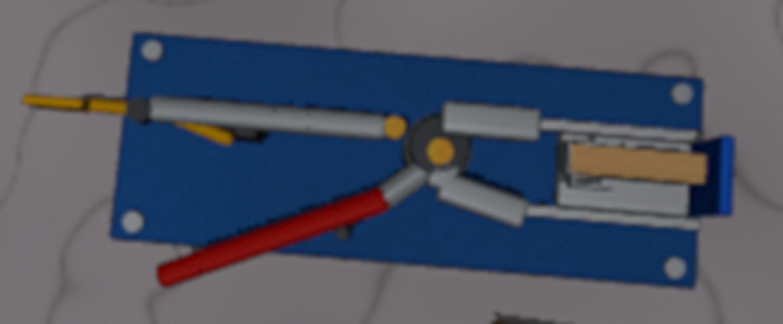

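```bash
cat >> h.py <<'E'
from scipy.spatial.transform import Rotation as R
o,s,yd=np.load("frame.npy"); o=o-0.0008*s
A=np.array([[s[0],yd[0],0],[s[1],yd[1],0],[0,0,1]]) # stand->world
def st(p): p=np.asarray(p); return (p-np.array([o[0],o[1],0]))@A
def state():
    from workcell import readout
    q=readout.get_obs();Rt=R.from_quat(q["ee_rot"]).as_matrix()
    print("t",round(float(q["clock"]),2),"TCP stand mm",(st(q["position"])*1000).round(1),"F stand",(np.array(q["ft_force"])@A).round(2),"grip",round(float(q["grip_width"]),3))
    return q,A.T@Rt
def plan(target,ang=None):
    """target: stand mm -> tool shift mm ; prints axes"""
    q,B=state();d=np.array(target)-st(q["position"])*1000
    print("tool axes in stand (cols)",B.round(3).tolist());print("shift tool",(B.T@d).round(1), "dist",np.linalg.norm(d).round(1))
E
python3 - <<'E'
from h import *
plan([0,-190,150])
q,B=state()
for f in ([0,0,1],[0,1,0],[0,0,-1],[0,-1,0],[1,0,0],[-1,0,0]):
    pass
# target orientations: x down, z along +-stand x / y
for nm,z in (("z=+x",[1,0,0]),("z=-x",[-1,0,0]),("z=+y",[0,1,0]),("z=-y",[0,-1,0])):
    x=np.array([0,0,-1]);z=np.array(z);T=np.stack([x,np.cross(z,x),z],1)
    print(nm,np.degrees(R.from_matrix(B.T@T).as_rotvec()).round(1))
for n in("top","side"):
    P=st(np.load(n+"P.npy"))*1000;c=np.load(n+"0.npz")
    hsv=cv2.cvtColor(c["pixels"],cv2.COLOR_RGB2HSV).astype(int)
    m=(hsv[...,0]>100)&(hsv[...,0]<125)&(hsv[...,1]>120)&(P[...,2]>30)&(P[...,1]<-120)&(P[...,1]>-240)&(abs(P[...,0])<40)
    q=P[m];print(n,"end",np.percentile(q,[1,5,50,95,99],axis=0).round(1))
    m=(hsv[...,0]>16)&(hsv[...,0]<32)&(hsv[...,1]>130)&(P[...,2]>55)&(P[...,1]>195)&(P[...,1]<260)&(abs(P[...,0])<40)
    q=P[m];print(n,"lev",len(q),np.percentile(q,[1,50,99],axis=0).round(1))
P=st(np.load("topP.npy"))*1000
for nm,lo,hi in(("box",(-200,-150,25),(-60,20,45)),("bottle",(80,-200,20),(280,20,200)),("tape",(80,0,20),(280,150,80))):
    m=np.all((P>lo)&(P<hi),-1);q=P[m];print(nm,np.percentile(q,[1,99],axis=0).round(0))
E
```

```text
t 0.1 TCP stand mm [-356.2  543.2  230.6] F stand [ 0.53 -0.2   0.33] grip 1.0
tool axes in stand (cols) [[-0.0, -0.958, 0.288], [-0.001, 0.288, 0.958], [-1.0, -0.0, -0.001]]
shift tool [  81.4 -552.3 -599.4] dist 819.1
t 0.1 TCP stand mm [-356.2  543.2  230.6] F stand [ 0.53 -0.2   0.33] grip 1.0
z=+x [73.3 -0.1  0. ]
z=-x [-1.067e+02 -1.000e-01 -1.000e-01]
z=+y [-16.7  -0.1  -0. ]
z=-y [ 1.633e+02 -0.000e+00  1.000e-01]
top end [[ -20.5 -158.5   35.8]
 [ -19.1 -157.6   41.8]
 [  -3.2 -152.3   86.5]
 [  19.2 -151.5   95.8]
 [  20.6 -151.2   96.7]]
top lev 107 [[  7.3 195.8  77.2]
 [ 10.2 211.4  93.5]
 [ 13.8 231.3  95.6]]
side end [[ -19.  -160.2   30.5]
 [ -16.7 -159.9   33.8]
 [   2.7 -158.8   71.2]
 [  22.  -154.4   95. ]
 [  23.5 -152.8   96.1]]
side lev 50 [[ 10.9 196.5  74.2]
 [ 13.5 209.6  89.3]
 [ 15.4 229.7  94.6]]
box [[-156. -129.   30.]
 [ -96.  -40.   38.]]
bottle [[ 149. -100.   26.]
 [ 211.  -32.  171.]]
tape [[121.  27.  21.]
 [217. 123.  50.]]
```

```bash
python3 -m inch '[[[-8,0,0],[15,-172,-127],1],[[-16.7,0,0],[31,-344,-255],1],[[-16.7,0,0],[31,-344,-255],1],[[-16.7,0,0],[31,-344,-255],1],[[-16.7,0,0],[31,-344,-255],1],[[-16.7,0,0],[31,-344,-255],1],[[-16.7,0,0],[31,-344,-255],1],[[-16.7,0,0],[31,-344,-255],1],[[-16.7,0,0],[31,-344,-255],1],[[-16.7,0,0],[31,-344,-255],1]]' 30; python3 -c "
from h import *
plan([0,-195,150])"
```

```text
clock: 1.35
position: [0.4601, 0.208, 0.1999]
ee_rot: [-0.473, 0.526, 0.473, 0.525]
ft_force: [-0.1, 0.9, -0.4]
grip_width: 0.005
t 1.35 TCP stand mm [-101.1  201.2  199.9] F stand [-0.24  0.88 -0.37] grip 0.005
tool axes in stand (cols) [[-0.001, -1.0, -0.002], [-0.001, -0.002, 1.0], [-1.0, 0.001, -0.001]]
shift tool [  50.3 -100.5 -396.3] dist 411.9
```

```bash
python3 -m inch '[[[0,0,0],[0,-50,-200],1],[[0,0,0],[25,-100,-396],1],[[0,0,0],[50,-100,-396],1],[[0,0,0],[50,-100,-396],1],[[0,0,0],[50,-100,-396],1],[[0,0,0],[50,-100,-396],1],[[0,0,0],[50,-100,-396],1],[[0,0,0],[138,-100,-396],1],[[0,0,0],[138,-100,-396],1],[[0,0,0],[138,-100,-396],1]]'
python3 - <<'E'
from h import *
plan([0,-180,62])
from workcell import camera
c=camera("side"); cv2.imwrite("pics/s1.png",c["pixels"][:,:,::-1]); np.savez("s1.npz",**c)
E
```

```text
clock: 2.6
position: [0.5166, -0.1951, 0.0605]
ee_rot: [-0.472, 0.527, 0.474, 0.524]
ft_force: [0.3, -0.5, 0.7]
grip_width: 0.002
t 2.6 TCP stand mm [  -1.6 -193.4   60.5] F stand [ 0.36 -0.49  0.66] grip 0.002
tool axes in stand (cols) [[-0.005, -1.0, -0.003], [-0.001, -0.003, 1.0], [-1.0, 0.005, -0.001]]
shift tool [-1.5 -1.7 13.4] dist 13.6
```

View pics/s1.png

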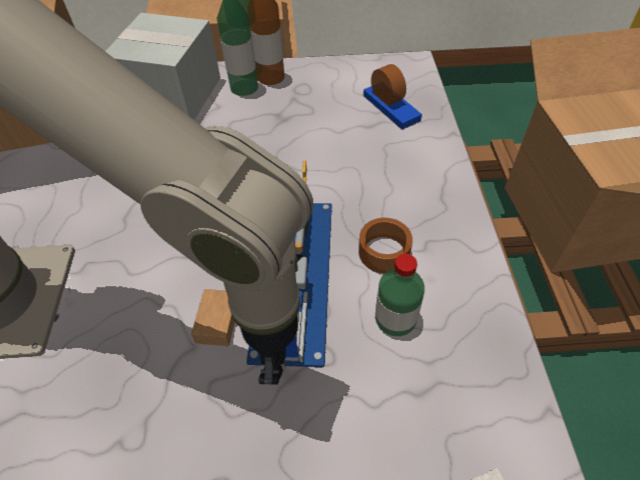

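The side view shows the shut fingertips at about (270,372), just outside the tray's end plate, with the box and bottle clear. I'll creep forward until they touch.

```bash
python3 -m inch '[[[0,0,0],[0,0,3],1],[[0,0,0],[0,0,6],1],[[0,0,0],[0,0,8],1],[[0,0,0],[0,0,10],1],[[0,0,0],[0,0,12],1],[[0,0,0],[0,0,14],1],[[0,0,0],[0,0,16],1],[[0,0,0],[0,0,17],1],[[0,0,0],[0,0,18],1],[[0,0,0],[0,0,19],1]]'; python3 -c "
from h import *
state()"
```

```text
clock: 3.9
position: [0.5196, -0.1767, 0.0622]
ee_rot: [-0.473, 0.526, 0.473, 0.525]
ft_force: [0.2, -0.2, -0.3]
grip_width: -0.004
t 3.9 TCP stand mm [  -0.5 -174.9   62.2] F stand [ 0.24 -0.15 -0.35] grip -0.004
```

```bash
python3 -m inch '[[[0,0,0],[0,0,1],1],[[0,0,0],[0,0,2],1],[[0,0,0],[0,0,3],1],[[0,0,0],[0,0,4],1],[[0,0,0],[0,0,5],1],[[0,0,0],[0,0,6],1],[[0,0,0],[0,0,7],1],[[0,0,0],[0,0,8],1]]'; python3 -c "
from h import *
state()"
```

```text
clock: 4.9
position: [0.5205, -0.1687, 0.0622]
ee_rot: [-0.473, 0.526, 0.473, 0.525]
ft_force: [-0.3, -3.2, -0.6]
grip_width: 0.0
t 4.9 TCP stand mm [  -0.5 -166.8   62.2] F stand [ 0.02 -3.19 -0.59] grip 0.0
```

Contact made, at −3.2 N, which is tray friction. I'll keep pushing.

```bash
python3 -m inch '[[[0,0,0],[0,0,2],1],[[0,0,0],[0,0,4],1],[[0,0,0],[0,0,6],1],[[0,0,0],[0,0,8],1],[[0,0,0],[0,0,10],1],[[0,0,0],[0,0,12],1],[[0,0,0],[0,0,14],1],[[0,0,0],[0,0,16],1],[[0,0,0],[0,0,18],1],[[0,0,0],[0,0,20],1]]'
python3 - <<'E'
from h import *
state()
from workcell import camera
c=camera("top"); cv2.imwrite("pics/t2.png",c["pixels"][:,:,::-1]); np.savez("t2.npz",**c)
c=camera("side"); cv2.imwrite("pics/s2.png",c["pixels"][:,:,::-1]); np.savez("s2.npz",**c)
E
```

```text
clock: 6.15
position: [0.5227, -0.1487, 0.0622]
ee_rot: [-0.473, 0.526, 0.473, 0.525]
ft_force: [1.0, -3.7, -0.6]
grip_width: 0.001
t 6.15 TCP stand mm [  -0.5 -146.7   62.2] F stand [ 1.44 -3.61 -0.56] grip 0.001
```

View pics/s2.png

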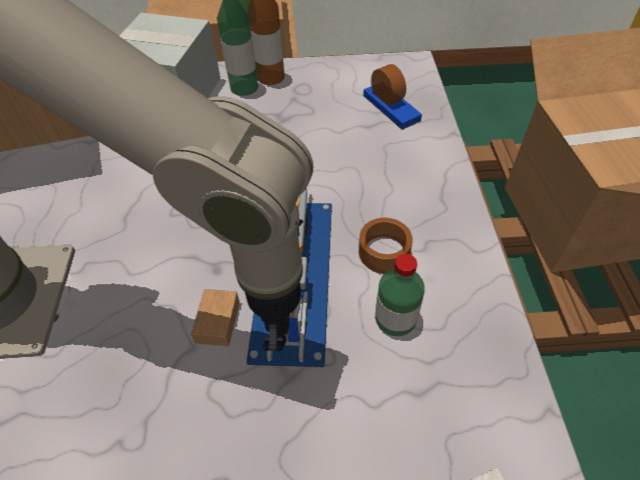

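View pics/t2.png

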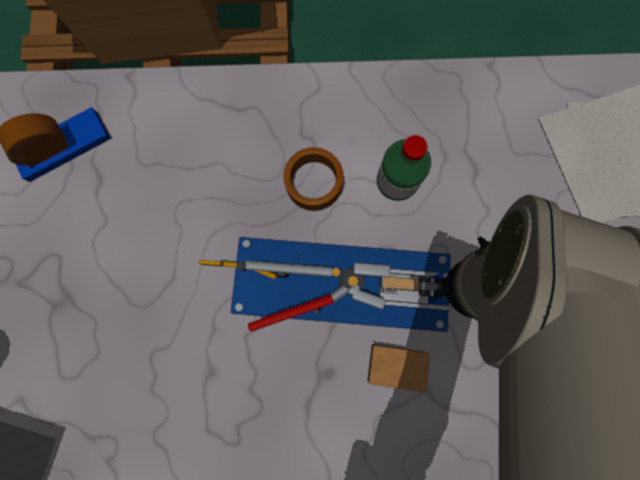

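The tray slides with the fingers at about 3.6 N. In the top view the batten end, near (383,284), is approaching the jaws. From here I'll take small steps.

```bash
python3 -m inch '[[[0,0,0],[0,0,1.5],1],[[0,0,0],[0,0,3],1],[[0,0,0],[0,0,4],1],[[0,0,0],[0,0,5],1],[[0,0,0],[0,0,6],1]]'
```

```text
clock: 6.88
position: [0.5234, -0.1424, 0.0622]
ee_rot: [-0.473, 0.526, 0.474, 0.525]
ft_force: [0.7, -3.2, -0.6]
grip_width: 0.0
```

```bash
python3 -m inch '[[[0,0,0],[0,0,1],1],[[0,0,0],[0,0,2],1]]'
```

```text
clock: 7.12
position: [0.5236, -0.1403, 0.0622]
ee_rot: [-0.473, 0.526, 0.474, 0.525]
ft_force: [1.2, -3.0, -0.7]
grip_width: -0.002
```

```bash
python3 -m inch '[[[0,0,0],[0,0,1],1],[[0,0,0],[0,0,2],1]]'
```

```text
clock: 7.38
position: [0.5238, -0.1383, 0.0622]
ee_rot: [-0.473, 0.526, 0.474, 0.525]
ft_force: [1.8, -3.3, 0.1]
grip_width: 0.001
```

```bash
python3 -m inch '[[[0,0,0],[0,0,1],1],[[0,0,0],[0,0,2],1]]'
```

```text
clock: 7.62
position: [0.524, -0.1362, 0.0622]
ee_rot: [-0.473, 0.526, 0.474, 0.525]
ft_force: [1.7, -3.2, -1.2]
grip_width: 0.0
```

Run:
```python
from h import *
P=st(cloud(dict(np.load("top0.npz"))))*1000
Q=st(cloud(dict(np.load("t2.npz"))))*1000
for n,X in(("0",P),("2",Q)):
    # batten (wood) extent
    c=dict(np.load("top0.npz" if n=="0" else "t2.npz"))
    hsv=cv2.cvtColor(c["pixels"],cv2.COLOR_RGB2HSV).astype(int)
    m=(hsv[...,0]>8)&(hsv[...,0]<25)&(hsv[...,1]>70)&(X[...,2]>70)&(X[...,2]<95)&(X[...,1]<-30)&(X[...,1]>-160)&(abs(X[...,0])<15)
    print(n,m.sum(),np.percentile(X[m],[1,99],axis=0).round(1))
```

```text
0 541 [[  -4.7 -146.2   81.7]
 [  11.1  -73.4   87.4]]
2 375 [[ -4.6 -97.4  81.8]
 [ 11.1 -46.3  87.4]]
```

The batten end had moved 27 mm by TCP y −146.7, so contact was at −173.8 and home lies at or before −114. I'll continue.

```bash
python3 -m inch '[[[0,0,0],[0,0,1],1],[[0,0,0],[0,0,2],1]]'
```

```text
clock: 7.88
position: [0.5243, -0.1341, 0.0622]
ee_rot: [-0.473, 0.526, 0.474, 0.525]
ft_force: [1.4, -3.5, -1.9]
grip_width: 0.0
```

```bash
python3 -m inch '[[[0,0,0],[0,0,1],1],[[0,0,0],[0,0,2],1]]'
```

```text
clock: 8.12
position: [0.5244, -0.1324, 0.0622]
ee_rot: [-0.473, 0.526, 0.473, 0.525]
ft_force: [1.1, -6.1, -1.8]
grip_width: 0.001
```

```bash
python3 -m inch '[[[0,0,0],[0,0,1],1],[[0,0,0],[0,0,2],1]]'
```

```text
clock: 8.38
position: [0.5245, -0.1324, 0.0623]
ee_rot: [-0.473, 0.527, 0.472, 0.525]
ft_force: [0.7, -11.7, -2.4]
grip_width: -0.0
```

The tray is on a hard stop: it didn't advance, and the force rose to 11.7 N. I'll back off and look.

```bash
python3 -m inch '[[[0,0,0],[0,0,-5],1],[[0,0,0],[0,0,-30],1],[[0,0,0],[-60,0,-50],1],[[0,0,0],[-110,0,-70],1],[[0,0,0],[-110,0,-70],1]]'
python3 - <<'E'
from h import *
plan([-100,120,172])
from workcell import camera
c=camera("top"); cv2.imwrite("pics/t3.png",c["pixels"][:,:,::-1]); np.savez("t3.npz",**c)
i=c["pixels"][225:345,190:480,::-1]
cv2.imwrite("pics/t3z.png",cv2.resize(i,None,fx=2.7,fy=2.7,interpolation=cv2.INTER_CUBIC))
E
```

```text
clock: 9.0
position: [0.5187, -0.2036, 0.1765]
ee_rot: [-0.475, 0.526, 0.47, 0.527]
ft_force: [0.1, 1.0, -1.1]
grip_width: -0.002
t 9.0 TCP stand mm [   1.4 -201.7  176.5] F stand [-0.    0.99 -1.15] grip -0.002
tool axes in stand (cols) [[0.006, -1.0, 0.0], [-0.003, 0.0, 1.0], [-1.0, -0.006, -0.003]]
shift tool [  2.8 101.6 321.7] dist 337.3
```

View pics/t3z.png

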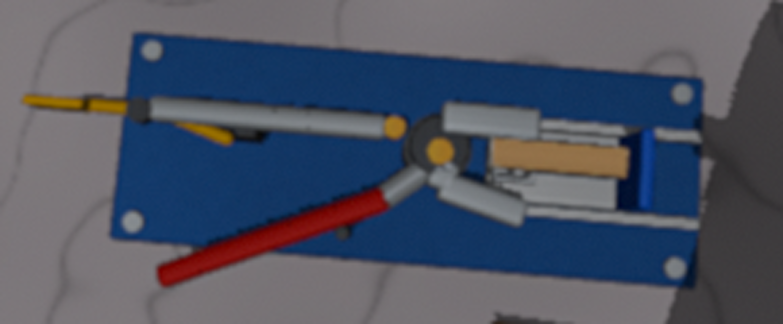

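The tray is home: its end plate is at zoomed (647,168), and the clip is between the jaws. Next I go beside the red handle.

```bash
python3 -m inch '[[[0,0,0],[0,60,100],1],[[0,0,0],[0,125,200],1],[[0,0,0],[0,125,312],1],[[0,0,0],[0,125,312],1],[[0,0,0],[0,125,312],1],[[0,0,0],[0,125,312],1],[[0,0,0],[60,125,312],1],[[0,0,0],[113,125,312],1],[[0,0,0],[113,125,312],1],[[0,0,0],[113,125,312],1]]'
python3 - <<'E'
from h import *
plan([-95,110,62])
from workcell import camera
c=camera("top"); cv2.imwrite("pics/t4.png",c["pixels"][:,:,::-1]); np.savez("t4.npz",**c)
E
```

```text
clock: 10.3
position: [0.4272, 0.1218, 0.0611]
ee_rot: [-0.474, 0.526, 0.472, 0.526]
ft_force: [-0.9, -0.3, 1.7]
grip_width: 0.002
t 10.3 TCP stand mm [-124.5  112.    61.1] F stand [-0.9  -0.42  1.66] grip 0.002
tool axes in stand (cols) [[0.002, -1.0, -0.002], [-0.002, -0.002, 1.0], [-1.0, -0.002, -0.002]]
shift tool [ -0.8 -29.5  -2. ] dist 29.5
```

View pics/t4.png

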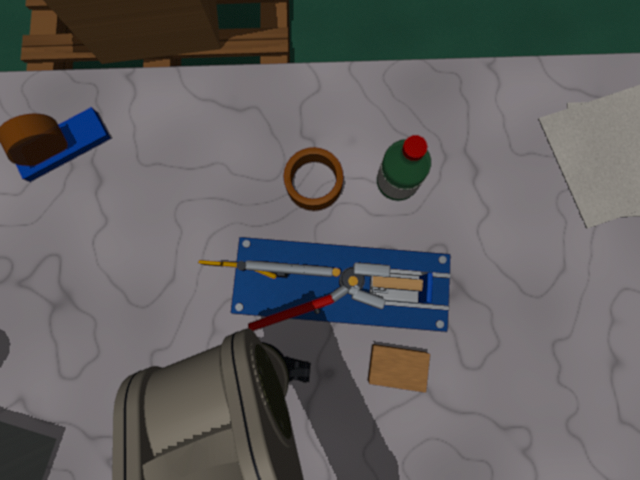

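The fingers, near (300,369), are on the robot's side of the red handle.

```bash
python3 -m inch '[[[0,0,0],[-1,-12,-1],1],[[0,0,0],[-1,-20,-2],1],[[0,0,0],[-1,-24,-2],1],[[0,0,0],[-1,-27,-2],1],[[0,0,0],[-1,-29,-2],1],[[0,0,0],[-1,-31,-2],1],[[0,0,0],[-1,-33,-2],1]]';python3 -c "
from h import *
state()"
```

```text
clock: 11.22
position: [0.4605, 0.1165, 0.0628]
ee_rot: [-0.474, 0.525, 0.472, 0.526]
ft_force: [0.4, -0.3, 1.1]
grip_width: -0.002
t 11.22 TCP stand mm [-90.8 110.3  62.8] F stand [ 0.47 -0.23  1.11] grip -0.002
```

```bash
python3 -m inch '[[[0,0,0],[0,-1,0],1],[[0,0,0],[0,-2,0],1],[[0,0,0],[0,-3,0],1]]';python3 -c "
from h import *
state()"
```

```text
clock: 11.6
position: [0.4635, 0.1161, 0.0628]
ee_rot: [-0.474, 0.525, 0.472, 0.526]
ft_force: [0.5, 0.0, 0.2]
grip_width: 0.001
t 11.6 TCP stand mm [-87.8 110.3  62.8] F stand [0.49 0.08 0.23] grip 0.001
```

```bash
python3 -m inch '[[[0,0,0],[0,-1,0],1],[[0,0,0],[0,-2,0],1],[[0,0,0],[0,-3,0],1]]';python3 -c "
from h import *
state()"
```

```text
clock: 11.98
position: [0.4665, 0.1158, 0.0628]
ee_rot: [-0.474, 0.525, 0.472, 0.526]
ft_force: [-1.3, -0.1, 0.1]
grip_width: 0.003
t 11.97 TCP stand mm [-84.7 110.3  62.8] F stand [-1.26 -0.25  0.13] grip 0.003
```

```bash
python3 -m inch '[[[0,0,0],[0,-1,0],1],[[0,0,0],[0,-2,0],1],[[0,0,0],[0,-3,0],1]]';python3 -c "
from h import *
state()"
```

```text
clock: 12.35
position: [0.4695, 0.1155, 0.0628]
ee_rot: [-0.474, 0.525, 0.472, 0.526]
ft_force: [-1.3, 0.9, 0.1]
grip_width: 0.002
t 12.35 TCP stand mm [-81.8 110.3  62.8] F stand [-1.43  0.76  0.09] grip 0.002
```

```bash
python3 -m inch '[[[0,0,0],[0,-1,0],1],[[0,0,0],[0,-2,0],1]]';python3 -c "
from h import *
state()"
```

```text
clock: 12.6
position: [0.4703, 0.1157, 0.0626]
ee_rot: [-0.474, 0.526, 0.472, 0.525]
ft_force: [-9.3, 1.5, 5.9]
grip_width: 0.001
t 12.6 TCP stand mm [-81.  110.6  62.6] F stand [-9.42  0.53  5.91] grip 0.001
```

```bash
python3 -m inch '[[[0,0,0],[-1,-0.5,0],1],[[0,0,0],[-1,-1,0],1]]';python3 -c "
from h import *
state()"
```

```text
clock: 12.85
position: [0.4701, 0.1156, 0.063]
ee_rot: [-0.473, 0.527, 0.473, 0.525]
ft_force: [-8.2, 0.9, 0.0]
grip_width: -0.0
t 12.85 TCP stand mm [-81.2 110.4  63. ] F stand [-8.24  0.01  0.02] grip -0.0
```

```bash
python3 -m inch '[[[0,0,0],[0,-1,0],1],[[0,0,0],[0,-2,0],1],[[0,0,0],[0,-3,0],1]]';python3 -c "
from h import *
state()"
```

```text
clock: 13.22
position: [0.4711, 0.1159, 0.0626]
ee_rot: [-0.472, 0.527, 0.474, 0.523]
ft_force: [-13.1, 3.1, 7.8]
grip_width: -0.002
t 13.22 TCP stand mm [-80.2 110.9  62.6] F stand [-13.39   1.64   7.75] grip -0.002
```

Run:
```python
from h import *
state()
from workcell import camera
c=camera("side"); 
i=c["pixels"][150:370,180:400,::-1]
cv2.imwrite("pics/s5.png",cv2.resize(i,None,fx=2.7,fy=2.7,interpolation=cv2.INTER_CUBIC))
```

```text
t 13.22 TCP stand mm [-80.2 110.9  62.6] F stand [-13.39   1.64   7.75] grip -0.002
```

View pics/s5.png

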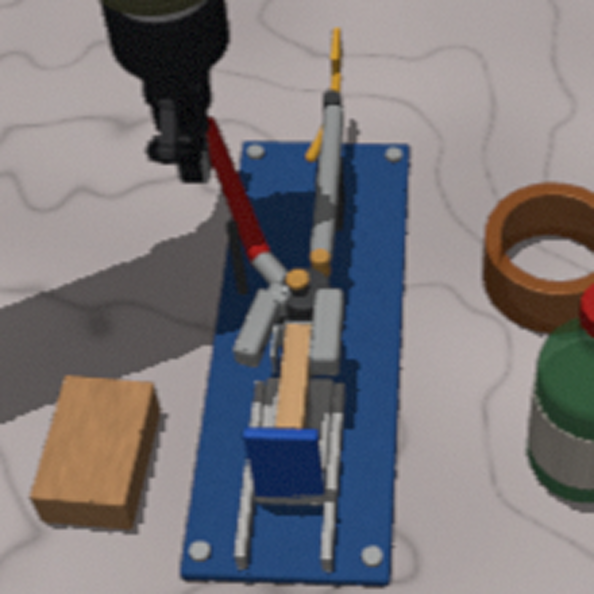

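The fingers press on the outer flank of the red handle near its tail, and nothing else is touched. I'll keep going in small steps with a slight upward bias to shed the friction.

```bash
python3 -m inch '[[[0,0,0],[-1,-2,0],1],[[0,0,0],[-1.5,-3,0],1],[[0,0,0],[-1.5,-4,0],1]]';python3 -c "
from h import *
state()"
```

```text
clock: 13.65
position: [0.4725, 0.1163, 0.0632]
ee_rot: [-0.471, 0.528, 0.476, 0.522]
ft_force: [-12.9, 5.1, 2.4]
grip_width: -0.003
t 13.65 TCP stand mm [-78.9 111.4  63.2] F stand [-13.32   3.68   2.36] grip -0.003
```

```bash
python3 -m inch '[[[0,0,0],[-0.5,-2,0],1],[[0,0,0],[-0.5,-3.5,0],1],[[0,0,0],[-0.5,-4.5,0],1]]';python3 -c "
from h import *
_,B=state();print(B.round(3))"
```

```text
clock: 14.02
position: [0.4743, 0.1172, 0.0629]
ee_rot: [-0.47, 0.529, 0.478, 0.52]
ft_force: [-14.3, 5.3, 5.5]
grip_width: 0.003
t 14.03 TCP stand mm [-77.1 112.5  62.9] F stand [-14.78   3.78   5.55] grip 0.003
[[-0.017 -1.    -0.006]
 [-0.003 -0.006  1.   ]
 [-1.     0.017 -0.003]]
```

The force is within limits, but I want more leverage. I'll back off a little, shift 15 mm towards the handle's tail, straighten the tool and push again.

```bash
python3 -m inch '[[[0,0,0],[0,8,0],1],[[0,0,-1],[-1,16,8],1],[[0,0,-1],[-1,16,16],1],[[0,0,-1],[-1,12,16],1],[[0,0,-1],[-1,9,16],1]]';python3 -c "
from h import *
_,B=state();print(B.round(3))"
```

```text
clock: 14.65
position: [0.4658, 0.1344, 0.0636]
ee_rot: [-0.474, 0.526, 0.474, 0.523]
ft_force: [-10.9, 2.7, 4.8]
grip_width: -0.002
t 14.65 TCP stand mm [-87.5 128.7  63.6] F stand [-11.09   1.55   4.81] grip -0.002
[[-0.003 -1.    -0.007]
 [-0.003 -0.007  1.   ]
 [-1.     0.003 -0.003]]
```

```bash
python3 -m inch '[[[0,0,-0.3],[-0.5,-1.5,0],1],[[0,0,-0.6],[-0.5,-3,0],1],[[0,0,-0.8],[-0.5,-4,0],1],[[0,0,-0.8],[-0.5,-5,0],1]]';python3 -c "
from h import *
_,B=state();print(B[:,0].round(3))"
```

```text
clock: 15.15
position: [0.4688, 0.1345, 0.0634]
ee_rot: [-0.477, 0.524, 0.472, 0.525]
ft_force: [-10.5, 3.6, 3.7]
grip_width: 0.001
t 15.15 TCP stand mm [-84.5 129.1  63.4] F stand [-10.83   2.49   3.7 ] grip 0.001
[ 0.006 -0.004 -1.   ]
```

```bash
python3 -m inch '[[[0,0,0],[-0.5,-1.5,0],1],[[0,0,-0.3],[-0.5,-3,0],1],[[0,0,-0.3],[-0.5,-4.5,0],1],[[0,0,-0.3],[-0.5,-6,0],1],[[0,0,-0.3],[-0.5,-7,0],1]]';python3 -c "
from h import *
_,B=state();print(B[:,0].round(3))"
```

```text
clock: 15.78
position: [0.4735, 0.1346, 0.0631]
ee_rot: [-0.477, 0.524, 0.473, 0.524]
ft_force: [-12.6, 4.6, 4.8]
grip_width: -0.0
t 15.78 TCP stand mm [-79.8 129.7  63.1] F stand [-13.04   3.27   4.79] grip -0.0
[ 0.005 -0.004 -1.   ]
```

```bash
python3 -m inch '[[[0,0,0],[-0.7,-1.5,0],1],[[0,0,0],[-0.7,-3,0],1],[[0,0,-0.3],[-0.7,-4.5,0],1],[[0,0,-0.3],[-0.7,-6,0],1],[[0,0,-0.3],[-0.7,-7,0],1]]';python3 -c "
from h import *
_,B=state();print(B[:,0].round(3))"
```

```text
clock: 16.4
position: [0.4781, 0.135, 0.0628]
ee_rot: [-0.477, 0.524, 0.473, 0.524]
ft_force: [-14.1, 6.0, 5.3]
grip_width: 0.0
t 16.4 TCP stand mm [-75.3 130.6  62.8] F stand [-14.63   4.48   5.26] grip 0.0
[ 0.005 -0.004 -1.   ]
```

```bash
python3 -m inch '[[[0,0,0],[-1,-1.5,-0.5],1],[[0,0,0],[-2,-3,-1],1],[[0,0,-0.3],[-2,-4.5,-1.5],1],[[0,0,-0.3],[-2,-5.5,-2],1]]';python3 -c "
from h import *
_,B=state();print(B[:,0].round(3))"
```

```text
clock: 16.9
position: [0.4806, 0.1335, 0.0636]
ee_rot: [-0.478, 0.524, 0.474, 0.523]
ft_force: [-12.7, 6.7, 1.5]
grip_width: -0.003
t 16.9 TCP stand mm [-72.7 129.3  63.6] F stand [-13.32   5.32   1.55] grip -0.003
[ 0.003 -0.005 -1.   ]
```

```bash
python3 -m inch '[[[0,0,0],[-0.5,-1.5,0],1],[[0,0,0],[-1,-3,0],1],[[0,0,-0.3],[-1,-4.5,0],1],[[0,0,-0.3],[-1,-5.5,0],1]]';python3 -c "
from h import *
_,B=state();print(B[:,0].round(3))"
```

```text
clock: 17.4
position: [0.4835, 0.1341, 0.0635]
ee_rot: [-0.478, 0.524, 0.474, 0.522]
ft_force: [-12.5, 7.0, 2.1]
grip_width: 0.001
t 17.4 TCP stand mm [-69.8 130.3  63.5] F stand [-13.2    5.65   2.13] grip 0.001
[ 0.002 -0.005 -1.   ]
```

```bash
python3 -m inch '[[[0,0,0],[-0.5,-1.5,0],1],[[0,0,0],[-1,-3,0],1],[[0,0,-0.3],[-1,-4.5,0],1],[[0,0,-0.3],[-1,-5.5,0],1]]';python3 -c "
from h import *
_,B=state();print(B[:,0].round(3))"
```

```text
clock: 17.9
position: [0.4867, 0.1347, 0.0635]
ee_rot: [-0.478, 0.523, 0.475, 0.521]
ft_force: [-12.4, 6.2, 2.5]
grip_width: -0.002
t 17.9 TCP stand mm [-66.8 131.2  63.5] F stand [-13.     4.83   2.53] grip -0.002
[ 0.002 -0.005 -1.   ]
```

```bash
python3 -m inch '[[[0,0,0],[-0.5,-1.5,0],1],[[0,0,0],[-1,-3,0],1],[[0,0,-0.3],[-1,-4.5,0],1],[[0,0,-0.3],[-1,-5.5,0],1]]';python3 -c "
from h import *
_,B=state();print(B[:,0].round(3))"
```

```text
clock: 18.4
position: [0.4901, 0.1354, 0.0635]
ee_rot: [-0.479, 0.523, 0.475, 0.521]
ft_force: [-10.8, 6.5, 1.7]
grip_width: 0.002
t 18.4 TCP stand mm [-63.4 132.3  63.5] F stand [-11.4    5.32   1.72] grip 0.002
[ 0.002 -0.005 -1.   ]
```

```bash
python3 -m inch '[[[0,0,0],[-0.5,-1.5,0],1],[[0,0,0],[-1,-3,0],1],[[0,0,-0.3],[-1,-4.5,0],1]]';python3 -c "
from h import *
_,B=state();print(B[:,0].round(3))"
```

```text
clock: 18.77
position: [0.4928, 0.1361, 0.0636]
ee_rot: [-0.479, 0.522, 0.476, 0.521]
ft_force: [-9.3, 3.7, 0.8]
grip_width: 0.002
t 18.77 TCP stand mm [-60.8 133.2  63.6] F stand [-9.61  2.69  0.8 ] grip 0.002
[ 0.002 -0.005 -1.   ]
```

The force is falling as dead centre approaches, so I'll take shorter steps.

```bash
python3 -m inch '[[[0,0,0],[-0.3,-1.5,0],1],[[0,0,0],[-0.3,-2.5,0],1],[[0,0,0],[-0.3,-3.5,0],1]]';python3 -c "
from h import *
_,B=state()"
```

```text
clock: 19.15
position: [0.4949, 0.1367, 0.0633]
ee_rot: [-0.478, 0.523, 0.477, 0.52]
ft_force: [-9.8, 5.0, 3.7]
grip_width: -0.002
t 19.15 TCP stand mm [-58.8 134.1  63.3] F stand [-10.33   3.91   3.65] grip -0.002
```

```bash
python3 -m inch '[[[0,0,0],[-0.3,-1.2,0],1],[[0,0,0],[-0.3,-2.4,0],1]]';python3 -c "
from h import *
_,B=state()"
```

```text
clock: 19.4
position: [0.4961, 0.137, 0.0632]
ee_rot: [-0.478, 0.524, 0.478, 0.518]
ft_force: [-8.7, 3.4, 5.4]
grip_width: -0.004
t 19.4 TCP stand mm [-57.7 134.5  63.2] F stand [-9.05  2.48  5.43] grip -0.004
```

```bash
python3 -m inch '[[[0,0,0],[-0.3,-1.2,0],1],[[0,0,0],[-0.3,-2.4,0],1]]';python3 -c "
from h import *
_,B=state()"
```

```text
clock: 19.65
position: [0.4975, 0.1374, 0.0631]
ee_rot: [-0.477, 0.524, 0.479, 0.518]
ft_force: [-9.2, 4.6, 4.3]
grip_width: -0.005
t 19.65 TCP stand mm [-56.3 135.   63.1] F stand [-9.68  3.53  4.3 ] grip -0.005
```

```bash
python3 -m inch '[[[0,0,0],[-0.7,-1.5,0],1],[[0,0,-0.3],[-0.7,-2.7,0],1],[[0,0,-0.5],[-0.7,-3.8,0],1]]';python3 -c "
from h import *
_,B=state();print(B.round(3))"
```

```text
clock: 20.02
position: [0.5004, 0.1378, 0.0633]
ee_rot: [-0.479, 0.523, 0.478, 0.519]
ft_force: [-7.3, 5.2, 2.2]
grip_width: -0.006
t 20.02 TCP stand mm [-53.5 135.8  63.3] F stand [-7.86  4.38  2.17] grip -0.006
[[-0.003 -1.    -0.023]
 [-0.005 -0.023  1.   ]
 [-1.     0.003 -0.004]]
```

```bash
python3 -m inch '[[[0,0,0],[-0.5,-1.5,0],1],[[0,0,-0.3],[-0.5,-2.7,0],1],[[0,0,-0.3],[-0.5,-3.8,0],1]]';python3 -c "
from h import *
_,B=state();print(B.round(3))"
```

```text
clock: 20.4
position: [0.5035, 0.1381, 0.0634]
ee_rot: [-0.48, 0.522, 0.478, 0.519]
ft_force: [-5.5, 4.0, 1.2]
grip_width: -0.002
t 20.4 TCP stand mm [-50.4 136.4  63.4] F stand [-5.87  3.37  1.24] grip -0.002
[[-0.    -1.    -0.024]
 [-0.004 -0.024  1.   ]
 [-1.     0.    -0.004]]
```

```bash
python3 -m inch '[[[0,0,0],[-0.3,-1.2,0],1],[[0,0,0],[-0.3,-2.4,0],1]]';python3 -c "
from h import *
_,B=state()"
```

```text
clock: 20.65
position: [0.5057, 0.1384, 0.0633]
ee_rot: [-0.479, 0.522, 0.478, 0.519]
ft_force: [-3.4, 3.5, -0.1]
grip_width: 0.005
t 20.65 TCP stand mm [-48.3 136.9  63.3] F stand [-3.77  3.15 -0.06] grip 0.005
```

```bash
python3 -m inch '[[[0,0,0],[-0.3,-1.2,0],1],[[0,0,0],[-0.3,-2.4,0],1]]';python3 -c "
from h import *
_,B=state()"
```

```text
clock: 20.9
position: [0.5082, 0.1383, 0.0635]
ee_rot: [-0.479, 0.522, 0.479, 0.519]
ft_force: [-2.6, 2.4, -0.3]
grip_width: -0.004
t 20.9 TCP stand mm [-45.7 137.1  63.5] F stand [-2.8   2.09 -0.26] grip -0.004
```

```bash
python3 -m inch '[[[0,0,0],[0,-1,0],1],[[0,0,0],[0,-2,0],1]]';python3 -c "
from h import *
_,B=state()"
```

```text
clock: 21.15
position: [0.5107, 0.1378, 0.0635]
ee_rot: [-0.479, 0.522, 0.478, 0.519]
ft_force: [-1.0, 1.2, -0.1]
grip_width: -0.001
t 21.15 TCP stand mm [-43.2 136.8  63.5] F stand [-1.14  1.13 -0.12] grip -0.001
```

```bash
python3 -m inch '[[[0,0,0],[0,-1,0],1],[[0,0,0],[0,-2,0],1]]';python3 -c "
from h import *
_,B=state()"
```

```text
clock: 21.4
position: [0.5131, 0.1372, 0.0636]
ee_rot: [-0.479, 0.522, 0.478, 0.519]
ft_force: [0.5, -0.4, 0.3]
grip_width: -0.001
t 21.4 TCP stand mm [-40.7 136.6  63.6] F stand [ 0.49 -0.31  0.26] grip -0.001
```

```bash
python3 -m inch '[[[0,0,0],[0,-1,0],1],[[0,0,0],[0,-2,0],1]]';python3 -c "
from h import *
_,B=state()"
```

```text
clock: 21.65
position: [0.5145, 0.1371, 0.0635]
ee_rot: [-0.479, 0.522, 0.478, 0.519]
ft_force: [-5.8, 1.5, 2.9]
grip_width: -0.002
t 21.65 TCP stand mm [-39.4 136.6  63.5] F stand [-5.97  0.88  2.95] grip -0.002
```

```bash
python3 -m inch '[[[0,0,0],[-0.5,-1.5,0],1],[[0,0,0],[-0.5,-3,0],1]]';python3 -c "
from h import *
_,B=state()"
```

```text
clock: 21.9
position: [0.5151, 0.1372, 0.0633]
ee_rot: [-0.478, 0.523, 0.48, 0.517]
ft_force: [-13.9, 1.3, 6.6]
grip_width: -0.002
t 21.9 TCP stand mm [-38.7 136.8  63.3] F stand [-13.98  -0.16   6.58] grip -0.002
```

Hard stop reached: 14 N and no movement. I'll let go and look.

```bash
python3 -m inch '[[[0,0,0],[0,6,0],1],[[0,0,0],[0,30,0],1],[[0,0,0],[0,60,0],1],[[0,0,0],[0,75,0],1],[[0,0,0],[0,75,0],1],[[0,0,0],[0,75,0],1]]'
python3 - <<'E'
from h import *
q,B=state();print(B.round(3))
from workcell import camera
for n in("top","side"):
    c=camera(n); np.savez(n+"6.npz",**c)
    i=c["pixels"][225:345,190:480,::-1] if n=="top" else c["pixels"][150:370,180:400,::-1]
    cv2.imwrite(f"pics/{n}6.png",cv2.resize(i,None,fx=2.7,fy=2.7,interpolation=cv2.INTER_CUBIC))
    X=st(cloud(c))*1000
    if n=="top":
        hsv=cv2.cvtColor(c["pixels"],cv2.COLOR_RGB2HSV).astype(int)
        m=((hsv[...,0]<6)|(hsv[...,0]>174))&(hsv[...,1]>140)&(X[...,2]>76)&(X[...,2]<92)&(abs(X[...,0])<100)&(X[...,1]>20)&(X[...,1]<190)
        for y in range(40,180,20):
            k=X[m&(abs(X[...,1]-y)<4)]
            if len(k):print(y,k[:,0].min().round(1),k[:,0].max().round(1))
E
```

```text
clock: 22.65
position: [0.4415, 0.1435, 0.0642]
ee_rot: [-0.478, 0.523, 0.479, 0.518]
ft_force: [-0.6, -0.3, 0.0]
grip_width: -0.004
t 22.65 TCP stand mm [-112.6  135.1   64.2] F stand [-0.58 -0.37  0.05] grip -0.004
[[-0.006 -1.    -0.025]
 [-0.005 -0.024  1.   ]
 [-1.     0.007 -0.005]]
40 -22.1 -9.7
60 -23.9 -11.2
80 -25.5 -12.9
100 -27.1 -16.2
120 -28.8 -16.3
140 -29.0 -18.0
160 -30.7 -19.8
```

View pics/top6.png

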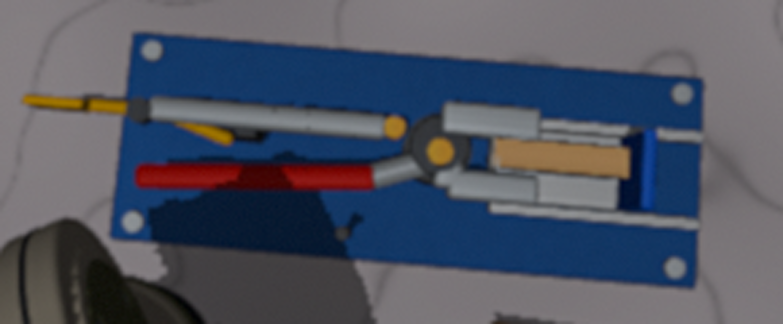

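View pics/side6.png

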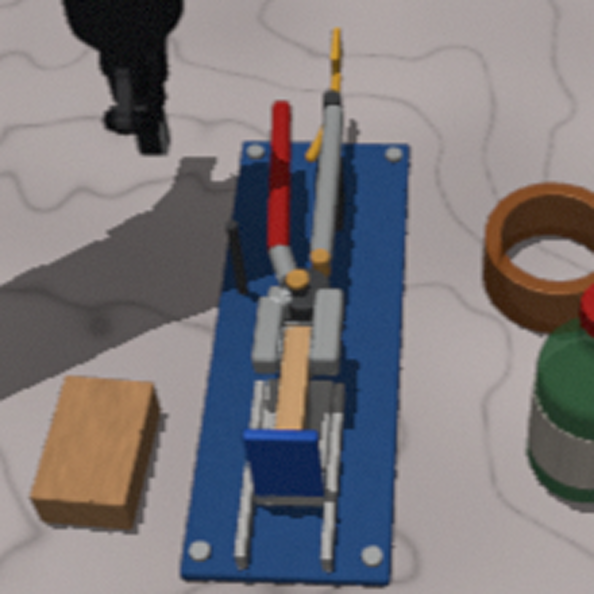

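The pliers are locked: the red handle flank is at x ≈ −29 mm, parallel to the fixed handle, and the jaws are closed on the clip. The tray end plate is still at zoomed (648,168). Next is the lever.

```bash
python3 -m inch '[[[0,0,0],[-3,-2,50],1],[[0,0,0],[-3,-2,87],1],[[0,0,0],[-3,-2,87],1],[[0,0,0],[-3,-50,86],1],[[0,0,0],[-3,-85,85],1],[[0,0,0],[-3,-90,85],1],[[0,0,0],[-3,-90,85],1]]'
python3 - <<'E'
from h import *
state()
from workcell import camera
for n in("top","side"):
    c=camera(n)
    i=c["pixels"][225:345,190:480,::-1] if n=="top" else c["pixels"][120:370,180:400,::-1]
    cv2.imwrite(f"pics/{n}7.png",cv2.resize(i,None,fx=2.4,fy=2.4,interpolation=cv2.INTER_CUBIC))
def endface(f):
    c=dict(np.load(f));X=st(cloud(c))*1000;hsv=cv2.cvtColor(c["pixels"],cv2.COLOR_RGB2HSV).astype(int)
    m=(hsv[...,0]>100)&(hsv[...,0]<125)&(hsv[...,1]>120)&(X[...,2]>90)&(X[...,1]<-90)&(X[...,1]>-170)&(abs(X[...,0])<30)
    print(f,m.sum(),np.median(X[m],axis=0).round(1))
for f in("top0.npz","t3.npz","top6.npz"):endface(f)
E
```

```text
clock: 23.62
position: [0.5379, 0.2197, 0.0655]
ee_rot: [-0.478, 0.524, 0.479, 0.517]
ft_force: [-0.4, -1.1, -0.1]
grip_width: -0.0
t 23.62 TCP stand mm [-24.9 221.2  65.5] F stand [-0.33 -1.1  -0.1 ] grip -0.0
top0.npz 154 [   1.2 -154.7   94.3]
t3.npz 278 [  -0.6 -114.9   95.7]
top6.npz 170 [  -0.  -113.    94.5]
```

View pics/side7.png

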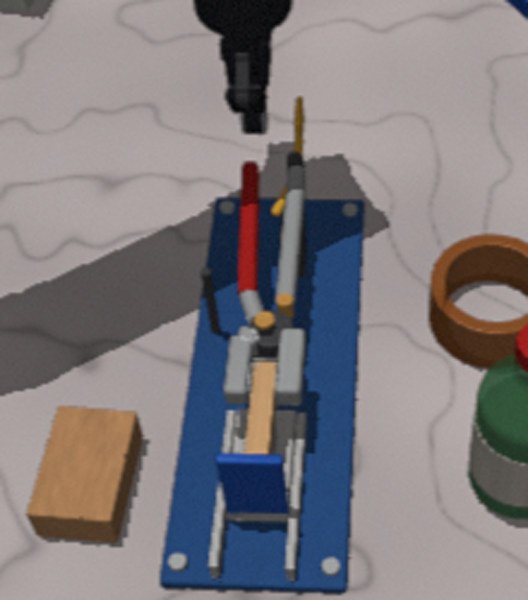

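View pics/top7.png

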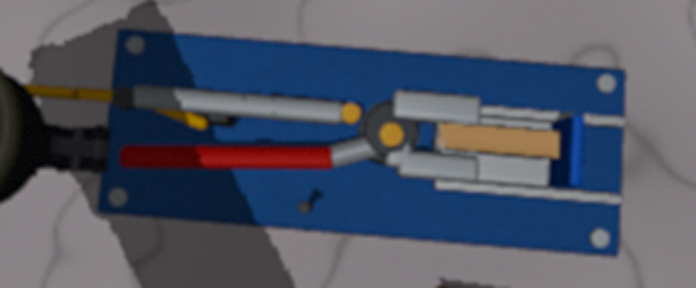

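The fingers are beside the yellow paddle, clear of the red tail (end at zoomed (122,157)). I'll creep towards the paddle with a slight shift outward.

```bash
python3 -m inch '[[[0,0,0],[0,-4,4],1],[[0,0,0],[0,-8,5],1],[[0,0,0],[0,-11,5],1],[[0,0,0],[0,-13,5],1],[[0,0,0],[0,-15,5],1],[[0,0,0],[0,-17,5],1]]';python3 -c "
from h import *
state()"
```

```text
clock: 24.48
position: [0.5547, 0.224, 0.0655]
ee_rot: [-0.478, 0.524, 0.48, 0.517]
ft_force: [-0.5, 0.3, -0.3]
grip_width: -0.002
t 24.48 TCP stand mm [ -8.8 227.3  65.5] F stand [-0.55  0.25 -0.31] grip -0.002
```

```bash
python3 -m inch '[[[0,0,0],[0,-1,0],1],[[0,0,0],[0,-2,0],1],[[0,0,0],[0,-3,0],1]]';python3 -c "
from h import *
state()"
```

```text
clock: 24.85
position: [0.5577, 0.2237, 0.0655]
ee_rot: [-0.478, 0.524, 0.48, 0.517]
ft_force: [0.4, 0.4, -0.6]
grip_width: 0.0
t 24.85 TCP stand mm [ -5.7 227.3  65.5] F stand [ 0.31  0.41 -0.56] grip 0.0
```

```bash
python3 -m inch '[[[0,0,0],[0,-1,0],1],[[0,0,0],[0,-2,0],1],[[0,0,0],[0,-3,0],1]]';python3 -c "
from h import *
state()"
```

```text
clock: 25.22
position: [0.5608, 0.2235, 0.0655]
ee_rot: [-0.478, 0.524, 0.48, 0.517]
ft_force: [-0.7, 0.5, -0.7]
grip_width: -0.001
t 25.23 TCP stand mm [ -2.6 227.5  65.5] F stand [-0.7   0.4  -0.75] grip -0.001
```

```bash
python3 -m inch '[[[0,0,0],[0,-1,0],1],[[0,0,0],[0,-2,0],1],[[0,0,0],[0,-3,0],1]]';python3 -c "
from h import *
state()"
```

```text
clock: 25.6
position: [0.5636, 0.2233, 0.0654]
ee_rot: [-0.478, 0.524, 0.48, 0.517]
ft_force: [-0.2, 0.2, 1.1]
grip_width: -0.0
t 25.6 TCP stand mm [2.000e-01 2.276e+02 6.540e+01] F stand [-0.21  0.21  1.08] grip -0.0
```

```bash
python3 -m inch '[[[0,0,0],[0,-1,0],1],[[0,0,0],[0,-2,0],1],[[0,0,0],[0,-3,0],1]]';python3 -c "
from h import *
state()"
```

```text
clock: 25.98
position: [0.5666, 0.223, 0.0654]
ee_rot: [-0.478, 0.524, 0.48, 0.517]
ft_force: [-1.7, -0.5, 0.6]
grip_width: 0.003
t 25.98 TCP stand mm [  3.2 227.6  65.4] F stand [-1.61 -0.71  0.56] grip 0.003
```

```bash
python3 -m inch '[[[0,0,0],[0,-1,0],1],[[0,0,0],[0,-2,0],1],[[0,0,0],[0,-3,0],1]]';python3 -c "
from h import *
state()"
```

```text
clock: 26.35
position: [0.5696, 0.2226, 0.0653]
ee_rot: [-0.478, 0.524, 0.48, 0.517]
ft_force: [-2.0, -0.5, 0.2]
grip_width: -0.001
t 26.35 TCP stand mm [  6.2 227.6  65.3] F stand [-1.9  -0.71  0.21] grip -0.001
```

```bash
python3 -m inch '[[[0,0,0],[0,-1,0],1],[[0,0,0],[0,-2,0],1],[[0,0,0],[0,-3,0],1]]';python3 -c "
from h import *
state()"
```

```text
clock: 26.72
position: [0.5725, 0.2223, 0.0652]
ee_rot: [-0.478, 0.524, 0.48, 0.517]
ft_force: [-3.4, -0.8, 0.8]
grip_width: 0.001
t 26.73 TCP stand mm [  9.2 227.5  65.2] F stand [-3.28 -1.18  0.76] grip 0.001
```

```bash
python3 -m inch '[[[0,0,0],[0,-1,0],1],[[0,0,0],[0,-2,0],1],[[0,0,0],[0,-3,0],1]]';python3 -c "
from h import *
state()"
```

```text
clock: 27.1
position: [0.575, 0.2219, 0.065]
ee_rot: [-0.478, 0.524, 0.48, 0.516]
ft_force: [-5.8, -2.2, 1.7]
grip_width: -0.004
t 27.1 TCP stand mm [ 11.7 227.4  65. ] F stand [-5.57 -2.79  1.72] grip -0.004
```

```bash
python3 -m inch '[[[0,0,0],[0,-1,0],1],[[0,0,0],[0,-2,0],1],[[0,0,0],[0,-3,0],1]]';cat > look.py <<'E'
from h import *
import sys
state()
from workcell import camera
for n in("top","side"):
    c=camera(n); np.savez(n+"L.npz",**c)
    i=c["pixels"][225:345,190:480,::-1] if n=="top" else c["pixels"][120:370,180:400,::-1]
    cv2.imwrite(f"pics/{n}{sys.argv[1]}.png",cv2.resize(i,None,fx=2.4,fy=2.4,interpolation=cv2.INTER_CUBIC))
    X=st(cloud(c))*1000
    hsv=cv2.cvtColor(c["pixels"],cv2.COLOR_RGB2HSV).astype(int)
    m=((hsv[...,0]<6)|(hsv[...,0]>174))&(hsv[...,1]>140)&(X[...,2]>76)&(X[...,2]<92)&(abs(X[...,0])<110)&(X[...,1]>20)&(X[...,1]<190)
    for y in (60,100,120,140):
        k=X[m&(abs(X[...,1]-y)<4)]
        if len(k):print(n,"red",y,k[:,0].min().round(1),k[:,0].max().round(1))
    m=(hsv[...,0]>100)&(hsv[...,0]<125)&(hsv[...,1]>120)&(X[...,2]>90)&(X[...,1]<-90)&(X[...,1]>-170)&(abs(X[...,0])<30)
    if m.sum():print(n,"tray end y",np.median(X[m],axis=0).round(1))
E
python3 look.py 8
```

```text
clock: 27.48
position: [0.5776, 0.2216, 0.0648]
ee_rot: [-0.477, 0.525, 0.48, 0.516]
ft_force: [-5.5, -0.6, 1.8]
grip_width: -0.003
t 27.48 TCP stand mm [ 14.3 227.4  64.8] F stand [-5.43 -1.15  1.83] grip -0.003
top red 60 -25.3 -12.8
top red 100 -28.7 -17.7
top red 120 -30.3 -19.3
top red 140 -31.9 -20.9
top tray end y [  -0.8 -113.    94.3]
side red 60 -24.7 -11.3
side red 100 -26.2 -15.3
side red 120 -28.5 -16.9
side red 140 -30.5 -20.8
side tray end y [   1.9 -114.9   93.7]
```

View pics/side8.png

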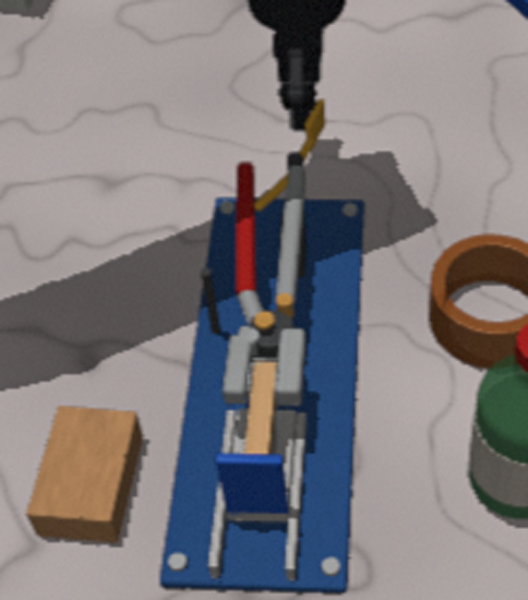

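The paddle has turned and its inner toe is starting to push the red handle outwards; −30.3 at y=120. I'll continue.

```bash
python3 -m inch '[[[0,0,0],[-0.5,-1,0],1],[[0,0,0],[-0.5,-2,0],1],[[0,0,0],[-0.5,-3,0],1],[[0,0,0],[-0.5,-4,0],1]]';python3 -c "
from h import *
state()"
```

```text
clock: 28.08
position: [0.5821, 0.2214, 0.0653]
ee_rot: [-0.478, 0.524, 0.48, 0.516]
ft_force: [-4.3, -1.3, -0.6]
grip_width: 0.005
t 28.07 TCP stand mm [ 18.8 227.6  65.3] F stand [-4.11 -1.78 -0.63] grip 0.005
```

```bash
python3 -m inch '[[[0,0,0],[-0.5,-1,0],1],[[0,0,0],[-0.5,-2,0],1],[[0,0,0],[-0.5,-3,0],1],[[0,0,0],[-0.5,-4,0],1]]';python3 look.py 9
```

```text
clock: 28.58
position: [0.5862, 0.2211, 0.0659]
ee_rot: [-0.478, 0.524, 0.48, 0.516]
ft_force: [-4.1, -0.5, 1.0]
grip_width: 0.001
t 28.57 TCP stand mm [ 22.9 227.8  65.9] F stand [-4.02 -0.94  1.04] grip 0.001
top red 60 -47.5 -33.7
top red 100 -65.6 -50.3
top red 120 -74.5 -60.8
top red 140 -83.6 -68.4
top tray end y [  -0.6 -112.9   94.4]
side red 60 -48.5 -32.9
side red 100 -64.0 -50.4
side red 120 -72.2 -60.2
side red 140 -79.9 -70.0
side tray end y [   2.1 -114.8   93.7]
```

The pliers have sprung open: flank at −65 at y=100, tray unmoved. I'll back away and rise.

```bash
python3 -m inch '[[[0,0,0],[0,10,2],1],[[0,0,0],[0,25,6],1],[[0,0,0],[0,45,12],1],[[0,0,0],[-60,50,40],1],[[0,0,0],[-110,60,80],1],[[0,0,0],[-110,60,120],1],[[0,0,0],[-110,60,120],1],[[0,0,0],[-110,60,120],1]]';python3 look.py 10
```

```text
clock: 29.68
position: [0.5372, 0.3457, 0.1756]
ee_rot: [-0.478, 0.524, 0.48, 0.516]
ft_force: [0.7, 0.0, 0.2]
grip_width: 0.003
t 29.68 TCP stand mm [-39.1 346.5 175.6] F stand [0.72 0.13 0.16] grip 0.003
top red 60 -47.5 -33.7
top red 100 -65.6 -50.3
top red 120 -74.6 -59.5
top red 140 -83.5 -69.9
top tray end y [   0.3 -113.1   94.3]
side red 60 -48.2 -33.4
side red 100 -66.3 -50.4
side red 120 -74.1 -58.7
side red 140 -82.5 -66.6
side tray end y [   1.8 -114.9   93.6]
```

View pics/top10.png

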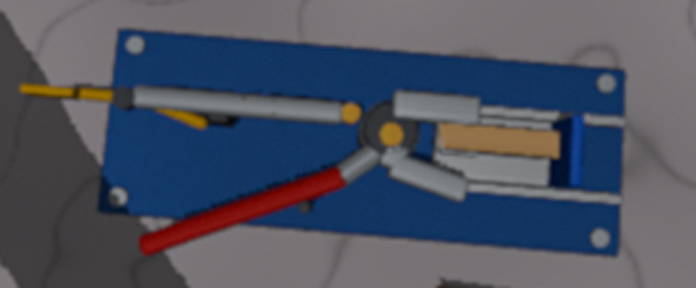

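View pics/side10.png

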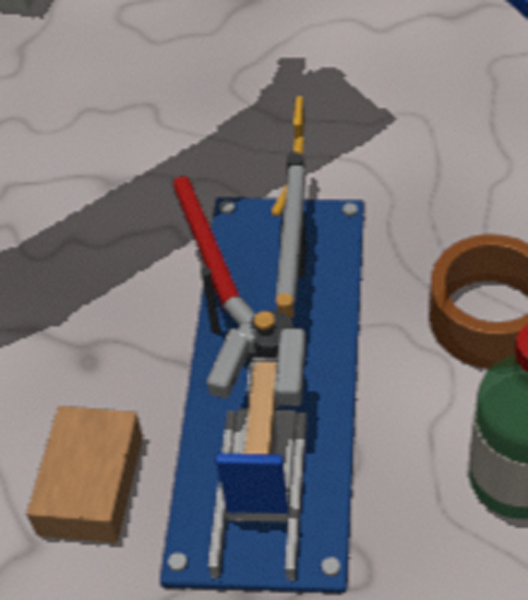

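The pliers are open, the lever is back in line and the tray is home. The sprung-out clip leg that showed beside the batten end before squeezing no longer stands out. The robot is clear.

```bash
python3 -c "
from workcell import manip
print(manip.hand_in())"
```

```text
the job is handed in; nothing more can be done
None
```

I did the whole sequence and handed the job in at about 30 s; the hand-in gave no verdict.

- **Tray:** I pushed it home with about 3 N of friction. At the hard stop it stopped moving at 11.7 N.
- **Handle:** I squeezed the red handle through dead centre to its stop. The highest reading was about 16 N. With the robot off, it stayed locked with its flank at about x = −29 mm.
- **Lever:** I pushed the yellow lever with about 6 N and the pliers sprang open. Then I backed the robot clear.

**Last checks by camera:**
- The handle's outer flank is at about x = −66 mm at y = 100 mm, so the pliers are open.
- The tray end is unchanged since it reached home, at about y = −113 mm from the top camera and −115 mm from the side camera.
- The lever looks back at rest.
- The bottle, tape roll and box were never touched and look unmoved, though I did not re-measure them.
- The clip looks flat, but I judged that only by eye; its bend could not be measured at this resolution.

No check failed. The top and side cameras differed by about 2 mm, which is within their calibration.

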